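Lock a camera carriage on a robot chassis with a ball-lock pin

TASK

Push the camera carriage fully home into the clevis on the mobile robot's deck, then lock it there: take the ball-lock pin from its rack with its two side buttons squeezed, slide it down through the three lined-up holes until its flange sits on the clevis, and let go so that the buttons spring out and the balls lock underneath. Work gently, feeling for the hole rather than forcing the pin or ramming the carriage, and leave the stepper motor, screwdriver and scanner puck where they are.

Things in the scene. Friction and masses are not known exactly. Their poses are not given: they have to be found in the camera images.
- chassis: Black four-wheeled robot chassis, fixed on the table, 320 mm long (x) by 276 mm wide over the wheels (y). Origin on the table under its middle; x points from the arm's side to its far (battery) end, z up. Its flat deck is 100 mm up and carries an aluminium clevis and a sliding camera carriage.
- deck_mark (a point): Point on the deck under pin_mark. Over it the clevis has two level cheeks 50 (x) by 70 (y) by 8 mm: the upper spans 154-162 mm above the table, the lower 134-142, the carriage's tongue runs between at 144-152. Each has a 14 mm through hole; 34 mm is free below. Nothing rises above the upper cheek near the hole but the camera mast.
- pin_mark (a point): Point on the chassis at (20, 0, 162) mm, level with the upper cheek's top. The clevis is clamped in a slot across the deck where it was last left: its hole has this point's x but lies up to 14 mm to either side along the chassis's y; that is not measured, see or feel for it. It stands on rubber mounts: pressed down with over 3 N it sinks 1 mm per 2.5 N (8 mm at most) and springs back.
- carriage (a joint): How far the carriage is pushed in along the chassis's +x, m: 0 is 55 mm out, 0.055 is fully home at a hard stop, its hole in line with those in the clevis. Starts at 0 to 0.02, slides with about 2 N, stays where it is left. The carriage, a light orange printed tongue 126 by 56 by 8 mm with a camera mast near its end towards the arm, goes sideways with the clevis.
- push_mark (a point): Point on the chassis at (-67, 0, 174.5) mm. Carriage home, the rubber pad's face on the back (chassis -x side) of its orange camera mast lies here; now it is 55 mm minus the joint value nearer the arm, and sideways with the clevis. Pad 40 mm wide, 38 tall, centred at this height; it gives 1 mm per 3 N (7 mm at most). Behind it 19 mm of tongue, 152 mm high, then bare deck.
- pin_grip (a point): Centre of the pin's black grip head, at the middle of its buttons; z up along the shank. Head 24 by 24 mm, from 22 mm below this point (the flange's top) to 18 mm above. A grey button 13 mm wide, 20 mm tall sticks out 3.5 mm from each of the +y and -y faces (31 mm over both); squeezed along y both go flush (24 mm over all). Pin weighs about 0.12 kg.
- pin_shoulder (a point): Centre of the underside of the pin's steel flange (29 mm across, 4 mm thick), 26 mm below pin_grip. Fully home, this face rests on the upper cheek.
- pin_nose (a point): Flat nose of the pin's steel shank, 44 mm below the shoulder, 70 mm below pin_grip. Shank 12 mm in diameter; nose 10 mm across, chamfer 1.5 mm long. Two balls stick out 3 mm from the shank's sides (pin's +x and -x), 33.5 mm below the shoulder; they sink in only while the buttons are squeezed, and with them out the pin cannot pass the holes either way.
- button_a (a joint): Button on the pin's +y face: 0 is fully out (balls out, locked), 0.0035 m is fully squeezed (balls in). Sprung, about 1.5 N to start and 4 N fully in.
- button_b (a joint): Button on the pin's -y face, the same; both buttons and both balls move together.
- rack: Light orange printed stand fixed on the table, 70 by 70 mm, 62 mm high, with a 22 mm hole in its top in which the pin stands upright and loose, its flange on the top face. Origin on the table under its middle. It stands to the left or the right of the chassis; an open grey bin, 90 mm square and 50 mm high, stands on the other side.
- motor: Bystander: a stepper motor, 42 mm square, 42 mm tall with a thin shaft on top. Origin at the centre of its underside.
- driver_grip (a point): Bystander: a screwdriver lying on the table; this point is on its handle.
- puck: Bystander: a round scanner puck, 70 mm across and 40 mm high. Origin at the centre of its underside.
There are look-alikes about, which are no part of the job. What is shaped like the part that bears pin_grip but purple is not meant.

How it is judged:
On the way, in this order (a step that is already met when the one before it is completed fails the run):
1. the carriage is pushed fully home (within 2 mm of its stop) (value of joint carriage above 0.053 m), for 0.2 s.
2. the pin, its buttons squeezed in, is pushed down through all three holes with its flange on the clevis (z of pin_grip in the frame of chassis between 0.178 and 0.1905 m and horizontal distance between pin_grip and pin_mark below 0.018 m and angle between the z axis of pin_grip and the z axis of chassis, either way round below 0.12 rad and value of joint carriage above 0.053 m and value of joint button_a above 0.0022 m), for 0.2 s.
At the end, for the whole second after the job is handed in: The carriage is home within 2 mm; the pin stands through all three holes, upright to the chassis within 0.12 rad, its shoulder no more than 2.5 mm above the clevis's upper face; both buttons are fully out (within 0.8 mm), so the balls are out below the lower cheek; the pin is at rest and let go (z of pin_grip in the frame of chassis between 0.186 and 0.1905 m and horizontal distance between pin_grip and pin_mark below 0.018 m and angle between the z axis of pin_grip and the z axis of chassis, either way round below 0.12 rad and value of joint carriage above 0.053 m and value of joint each of button_a, button_b below 0.0008 m and linear speed of pin below 0.02 m/s); the robot touches nothing.
It fails at once if the pin is pressed on the clevis or carriage with more than 30 N (contact force between pin and chassis above 30 N).
It fails at once if the robot presses on the chassis or carriage with more than 40 N (contact force between any of the fingers, the arm and chassis above 40 N).
It fails at once if the stepper motor, screwdriver or scanner puck is moved more than 20 mm (distance of any of motor, driver_grip, puck from where it was at the start of the episode above 0.02 m).
It also fails if it takes over 72 s, if anything falls off the work surface, if the arm or the gripper's body presses on something with over 40 N, if the wrist force passes 120 N, or if a joint passes its speed limit or range.

ROBOT

A 7-joint arm with a two-finger parallel gripper is mounted at the origin on the work surface. World frame = base frame: x ahead of the robot, y to its left, z up, the work surface at z = 0. Lengths are in m, angles in rad, forces in N, time in s.
With the tool pointing down it reaches from about 0.425 to 0.925 m from the base axis. Payload 6.8 kg.
Tool frame: the origin (TCP) lies between the finger pads; the fingertips stand 11 mm ahead of it and the grasp point (between the pads) lies 8 mm behind it; z points along the fingers, y is the line along which they close (so a half turn about z gives the same grasp; the last joint's range is limited). The gripper opens to 85 mm and grips with 20 to 120 N. Pads are 22 mm wide; open, the fingers measure 114 mm over their backs; the gripper's body (76 mm by 85 mm) begins 54 mm behind the grasp point. The pads swing forward as they close: fully open they stand 13 mm farther back than shut.
Start: joints at [1.122, 0.477, 0.022, 1.555, -0.011, 1.109, -0.083], TCP at [0.226, -0.636, 0.209] pointing down, gripper open.
Joint ranges: [-2.96, 2.96], [-0.34, 2.1], [-1.41, 1.46], [0.24, 2.44], [-1.37, 4.51], [0.17, 1.92], [-2.96, 2.96]. Speed limits (rad/s): [2.39, 2.39, 3.14, 3.14, 3.14, 3.14, 3.14].

INTERFACE

Orientations are given as a rotation vector (axis times angle).
In Python, from bench import r gives the robot as it stands.
- The arm moves only by the tool send_rows, never from a script. Its argument "deltas" is a list of rows, each an object of numbers: "dx", "dy", "dz": the shift along the world's x, y, z in mm; "rx", "ry", "rz": the turn, a rotation vector about the world's x, y, z in degrees. A call has 1 to 5 rows; each row is the pose to reach, as a shift and turn from the pose commanded when the call began; what a row does not reach only later rows make up. A row lasts 1/12 s, in which the tool goes at most 41.7 mm and 7.16 degrees, less where a joint would pass 70% of its speed; a pose out of reach is approached as far as the arm can. A call with a gripper value outside its range is refused whole. "jaw" is the finger opening in mm, from 0 to 85.4, set as the call begins (left out, the last holds). The fingers move at their own pace and stop on an object; "newtons" is the grip in N (left out, the last holds). Time passes only in rows, so rows that repeat a pose let the fingers close. It gives the time, the measured TCP pose, the force, the opening and the grip force at its end, in the units of the state.
- r.get_obs(): the state, without advancing time (a new reading comes with each control period).
- r.grab_frame(name): name is "scene" or "side" or "wrist"; returns a dict with "frame" (480x640x3 uint8, blue, green, red), "z_map" (480x640 float32, m along the optical axis (not along the pixel's ray), 0 where there is no reading), "vertical_fov" (degrees; the focal length in pixels is half the picture's height over the tangent of half this angle, whatever the lens; pixels are square), "cx", "cy" (the principal point, pixels), "xyz" and "orientation" of the camera in the world. Camera axes: x right, y down, z forward; pixel columns grow to the right and rows downward; lengths in m; the calibration is good to about 2 mm. A picture is of the moment at which its call begins.
- r.hand_in(): hands the job in; it is judged then, once.
The state is a dict: "clock": time; "joints": joint angles; "qvel": joint speeds; "tau": joint torques, N m; "tcp_pos": TCP position; "orientation": TCP orientation; "contact_force": force on the tool from outside, world axes, zero at the start; "moment": the same for the moment, N m; "grip_width": finger opening in m; "gripper_force": force on a finger pad.
Only numpy, scipy, OpenCV 4.12 (cv2) and the standard library are available. Lean on these libraries where they do the work, as an engineer would, in place of code of your own. Each camera call takes 0.05 s, during which the arm holds its last target. There are 200 camera calls.

## Working session

There is one attempt and no reset: what is moved stays moved. The work goes in short steps, Python scripts to look and compute and a tool call to move; the robot and the scene stay as the last step left them, time stands still between calls to the robot, and variables do not carry over. Pictures are saved under pics/ and viewed, at most 10 in all, crops included, and the job is handed in when it is done.

Besides the shell and the picture viewer there is one more tool, called after "Request:" by a JSON object that holds its "fn" and its "kwargs", one argument or row to a line. send_rows: Moves the arm, as the interface text tells. Its arguments: {"type":"object","properties":{"deltas":{"type":"array","items":{"type":"object","properties":{"dx":{"type":"number"},"dy":{"type":"number"},"dz":{"type":"number"},"rx":{"type":"number"},"ry":{"type":"number"},"rz":{"type":"number"}}}},"jaw":{"type":"number"},"newtons":{"type":"number"}},"required":["deltas"]}

```bash
mkdir -p pics; cat > h.py <<'E'
import numpy as np, cv2
from scipy.spatial.transform import Rotation as R
from bench import r
def grab(n):
    f=r.grab_frame(n); f['f']=240/np.tan(np.radians(f['vertical_fov'])/2)
    o=np.array(f['orientation']); f['R']=R.from_rotvec(o).as_matrix() if o.shape==(3,) else o
    f['p']=np.array(f['xyz']); return f
def cloud(f):
    v,u=np.mgrid[0:480,0:640]; z=f['z_map']
    c=np.stack([(u-f['cx'])/f['f']*z,(v-f['cy'])/f['f']*z,z],-1)
    w=c@f['R'].T+f['p']; w[z==0]=np.nan; return w
def ray(f,u,v,h):
    d=f['R']@np.array([(u-f['cx'])/f['f'],(v-f['cy'])/f['f'],1]); return f['p']+d*(h-f['p'][2])/d[2]
E
python3 - <<'E'
from h import *
o=r.get_obs(); print({k:np.round(v,3) for k,v in o.items()})
for n in ['scene','side']:
    f=grab(n); print(n,f['p'],f['R'].round(3).tolist(),f['f'],f['cx'],f['cy']); cv2.imwrite(f'pics/{n}0.png',f['frame']); np.savez(f'{n}0.npz',**{k:f[k] for k in f})
E
```

```text
{'clock': np.float64(0.0), 'joints': array([ 1.122,  0.478,  0.022,  1.556, -0.012,  1.109, -0.083]), 'qvel': array([-0.001, -0.002, -0.   , -0.002,  0.002, -0.001, -0.002]), 'tau': array([-1.0000e-03, -5.9644e+01,  1.6070e+00, -2.8119e+01,  1.2000e-02,
        9.0000e-03,  0.0000e+00]), 'tcp_pos': array([ 0.225, -0.636,  0.208]), 'orientation': array([-3.094e+00, -5.330e-01,  1.000e-03]), 'contact_force': array([-0.497, -0.447, -0.599]), 'moment': array([ 0.012, -0.006,  0.005]), 'gripper_force': np.float64(0.0), 'grip_width': np.float64(0.085)}
scene [ 1.38817592 -0.32817415  0.82131616] [[0.41, 0.56, -0.72], [0.912, -0.237, 0.335], [0.017, -0.794, -0.608]] 442.21788260542814 316.85485803460267 240.5175827184942
side [-0.01452194  0.6355271   0.79140704] [[-0.673, -0.474, 0.568], [-0.74, 0.419, -0.527], [0.012, -0.774, -0.633]] 435.19147358382185 320.15905302698695 239.26504004749933
```

View pics/scene0.png

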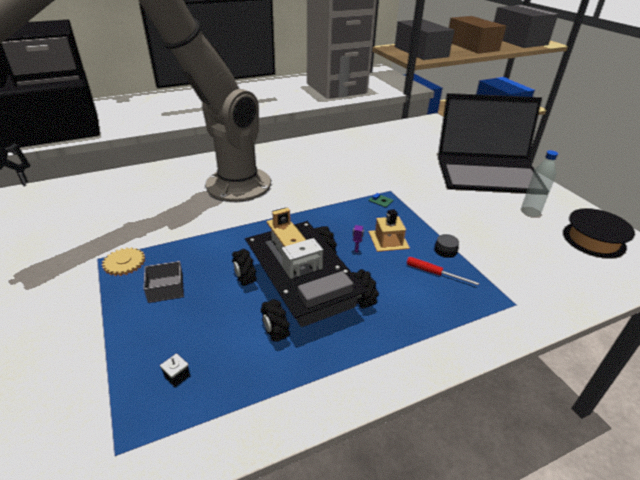

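View pics/side0.png

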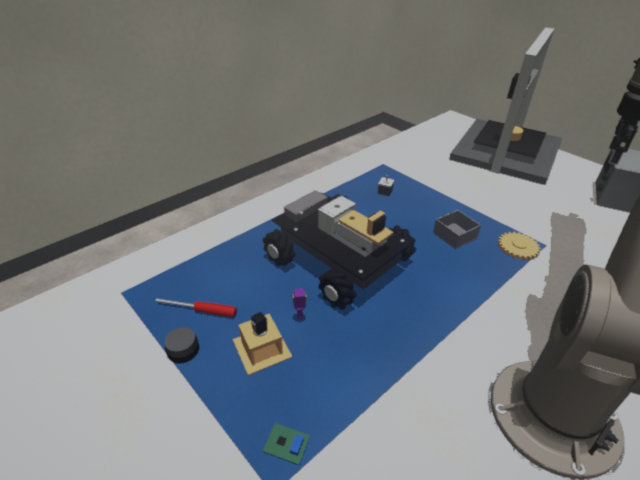

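The pin is the black head in the rack at scene (391,217) and side (260,323). The look-alikes are the purple pin at scene (358,238) / side (300,298), and the black camera on the mast at scene (283,217). I choose the black one in the orange rack.

```bash
python3 - <<'E'
from h import *
P=[];C=[];ims=[]
for n in ['scene','side']:
    f=dict(np.load(f'{n}0.npz')); w=cloud(f); P.append(w.reshape(-1,3)); C.append(f['frame'].reshape(-1,3).astype(int))
def rect(name,m,w):
    p=w[m]; 
    if len(p)<8: print(name,len(p));return
    print(name,len(p),'med',np.median(p,0).round(4),'z',np.percentile(p[:,2],[2,98]).round(3),'rect',[np.round(x,4) for x in cv2.minAreaRect((p[:,:2]*1000).astype(np.float32))])
for n,w,c in zip(['scene','side'],P,C):
    print(n); x,y,z=w.T; b,g,rr=c.T
    tb=(x>.3)&(x<1.1)&(abs(y)<.5)
    sat=c.max(1)-c.min(1); org=tb&(rr-b>60)&(rr>120)&(g>80)
    rect('deck',tb&(abs(z-.1)<.005)&(c.max(1)<60),w)
    rect('clevtop',tb&(abs(z-.162)<.004)&(sat<40)&(c.max(1)>110),w)
    rect('orange tongue',tb&(abs(z-.152)<.004)&org,w)
    rect('mast',tb&(z>.165)&org,w)
    rect('mastall',tb&(z>.172),w)
    rect('racktop',org&(abs(z-.062)<.004),w)
    rect('pinhead',tb&(z>.09)&(z<.14)&(y>.1)&(c.max(1)<80)&(x<.75),w)
    rect('wheelsetc',tb&(z>.03)&(z<.098)&(c.max(1)<60),w)
for n,(u0,v0,u1,v1) in {'scene':(260,190,420,290),'side':(230,170,430,340)}.items():
    im=cv2.imread(f'pics/{n}0.png')[v0:v1,u0:u1]; ims.append(cv2.resize(im,(400,int(400*(v1-v0)/(u1-u0))),interpolation=3))
h=max(i.shape[0] for i in ims); cv2.imwrite('pics/c1.png',np.hstack([cv2.copyMakeBorder(i,0,h-i.shape[0],0,0,0) for i in ims]))
E
```

```text
scene
deck 3345 med [ 0.6451 -0.0482  0.1012] z [0.096 0.104] rect [array([598.8315,  99.4824]), array([320.4236, 482.2845]), np.float64(2.3671)]
clevtop 480 med [ 0.6233 -0.013   0.1633] z [0.16  0.165] rect [array([621.7107, -11.6556]), array([52.6556, 86.0932]), np.float64(2.8332)]
orange tongue 442 med [ 0.5409 -0.0186  0.1535] z [0.151 0.156] rect [array([524.6207, -16.8655]), array([120.9192,  56.8503]), np.float64(3.8408)]
mast 63 med [ 0.502  -0.018   0.1983] z [0.171 0.201] rect [array([500.1803, -19.0583]), array([45.1205, 14.8438]), np.float64(86.3492)]
mastall 234 med [ 0.5061 -0.0212  0.1915] z [0.173 0.2  ] rect [array([497.7571, -17.2299]), array([41.8055, 41.7138]), np.float64(54.7452)]
racktop 228 med [0.5111 0.3151 0.0633] z [0.06  0.066] rect [array([501.5158, 324.4095]), array([69.564 , 72.5788]), np.float64(74.3432)]
pinhead 290 med [0.512  0.1216 0.0947] z [0.09  0.109] rect [array([606.8485, 206.804 ]), array([237.2034, 258.6233]), np.float64(83.9598)]
wheelsetc 3260 med [ 0.7166 -0.1005  0.0703] z [0.031 0.097] rect [array([581.6586,  45.4395]), array([366.163
[... 460 characters left out ...]
604)]
mast 58 med [ 0.4972 -0.0121  0.1962] z [0.195 0.198] rect [array([496.7558, -14.0037]), array([12.1505, 40.3938]), np.float64(3.2566)]
mastall 257 med [ 0.4901 -0.0099  0.1909] z [0.173 0.198] rect [array([495.9728, -15.4181]), array([47.0581, 32.8238]), np.float64(87.826)]
racktop 542 med [0.489  0.3403 0.0615] z [0.059 0.064] rect [array([499.1926, 328.9506]), array([68.4487, 68.3563]), np.float64(74.9976)]
pinhead 385 med [0.4964 0.1308 0.0946] z [0.09  0.107] rect [array([558.3045, 157.849 ]), array([191.9101, 353.4308]), np.float64(46.577)]
wheelsetc 3349 med [0.4951 0.082  0.069 ] z [0.032 0.098] rect [array([585.7031,  52.0692]), array([876.2347, 335.1114]), np.float64(87.971)]
```

View pics/c1.png

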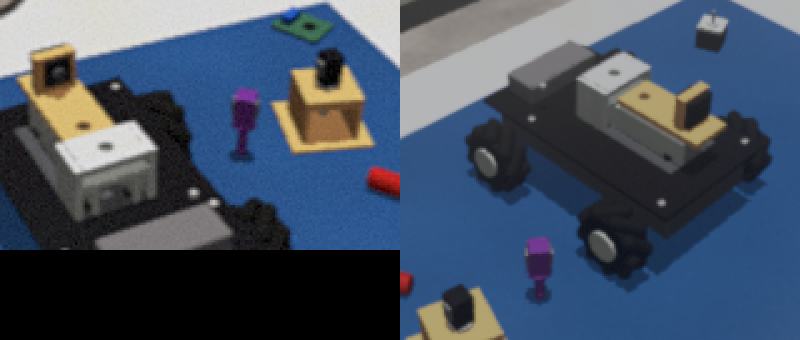

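The crop confirms the black pin standing in the orange rack at scene (391,217); the clevis hole shows at scene (302,248) with yaw about 2.8°. I'm moving behind the mast to push first.

Request:
{"fn": "send_rows", "kwargs": {
  "deltas": [
    {"dx": 13,"dy": 36,"dz": 15},
    {"dx": 26,"dy": 72,"dz": 30,"rz": -3},
    {"dx": 39,"dy": 108,"dz": 45,"rz": -6},
    {"dx": 52,"dy": 144,"dz": 60,"rz": -9},
    {"dx": 65,"dy": 180,"dz": 60,"rz": -9}
  ],
  "jaw": 0,
  "newtons": 30
}}

```text
$.deltas[0]: bad value
```

Request:
{"fn": "send_rows", "kwargs": {
  "deltas": [
    {"dx": 14,"dy": 38},
    {"dx": 28,"dy": 76,"rz": -2},
    {"dx": 42,"dy": 114,"rz": -4},
    {"dx": 56,"dy": 152,"rz": -6},
    {"dx": 70,"dy": 190,"rz": -8}
  ]
}}

```text
$.deltas[0]: bad value
```

Request:
{"fn": "send_rows", "kwargs": {
  "deltas": [
    {"dx": 14,"dy": 38},
    {"dx": 28,"dy": 76},
    {"dx": 42,"dy": 114},
    {"dx": 56,"dy": 152},
    {"dx": 70,"dy": 190}
  ]
}}

```text
$.deltas[0]: bad value
```

Request:
{"fn": "send_rows", "kwargs": {
  "deltas": [
    {"dx": 10,"dy": 30},
    {"dx": 20,"dy": 60},
    {"dx": 20,"dy": 60}
  ]
}}

```text
$.deltas[0]: bad value
```

```bash
python3 - <<'E'
from h import *
o=r.get_obs(); print({k:np.round(o[k],4) for k in ['clock','tcp_pos','orientation','joints','contact_force']})
f=grab('wrist'); print(f['p'],f['R'].round(3).tolist(),f['f']); cv2.imwrite('pics/w1.png',f['frame']); np.savez('w1.npz',**f)
E
```

```text
{'clock': np.float64(0.1), 'tcp_pos': array([ 0.2254, -0.6356,  0.208 ]), 'orientation': array([-3.0945e+00, -5.3260e-01,  6.0000e-04]), 'joints': array([ 1.1219,  0.4778,  0.0223,  1.5563, -0.0115,  1.1093, -0.0831]), 'contact_force': array([-0.0377,  0.5439, -0.1675])}
[ 0.29594975 -0.61044706  0.3732452 ] [[0.335, -0.901, -0.276], [-0.942, -0.321, -0.097], [-0.001, 0.292, -0.956]] 407.6457929547573
```

View pics/w1.png

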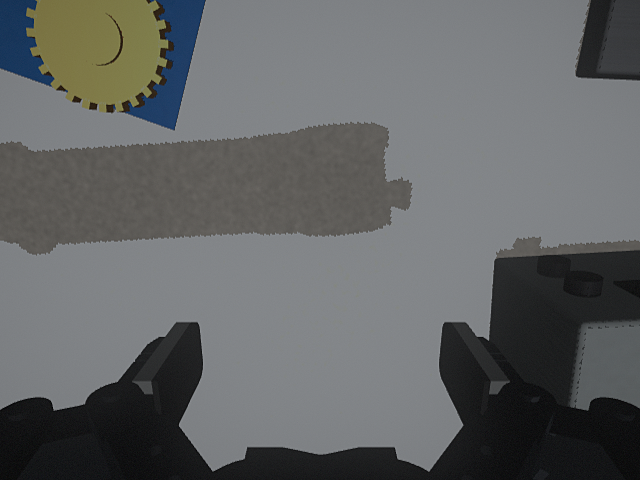

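The wrist view shows only the open fingers at (170,370) and (475,370), with the table below; the arm did not move because rows need all six keys. Resending.

Request:
{"fn": "send_rows", "kwargs": {
  "deltas": [
    {"dx": 13,"dy": 36,"dz": 15,"rx": 0,"ry": 0,"rz": 0},
    {"dx": 26,"dy": 72,"dz": 30,"rx": 0,"ry": 0,"rz": -3},
    {"dx": 39,"dy": 108,"dz": 45,"rx": 0,"ry": 0,"rz": -6},
    {"dx": 52,"dy": 144,"dz": 60,"rx": 0,"ry": 0,"rz": -9},
    {"dx": 65,"dy": 180,"dz": 60,"rx": 0,"ry": 0,"rz": -9}
  ],
  "jaw": 0,
  "newtons": 30
}}

```text
clock: 0.57
tcp_pos: [0.2919, -0.4557, 0.2717]
orientation: [3.125, 0.283, 0.004]
contact_force: [-0.0, -0.7, 0.1]
grip_width: 0.0257
gripper_force: 0.0
```

Request:
{"fn": "send_rows", "kwargs": {
  "deltas": [
    {"dx": 14,"dy": 38,"dz": 0,"rx": 0,"ry": 0,"rz": 0},
    {"dx": 28,"dy": 76,"dz": 0,"rx": 0,"ry": 0,"rz": -2},
    {"dx": 42,"dy": 114,"dz": 0,"rx": 0,"ry": 0,"rz": -4},
    {"dx": 56,"dy": 152,"dz": 0,"rx": 0,"ry": 0,"rz": -6},
    {"dx": 70,"dy": 190,"dz": 0,"rx": 0,"ry": 0,"rz": -8}
  ]
}}

```text
clock: 0.98
tcp_pos: [0.3607, -0.2642, 0.2689]
orientation: [3.141, 0.066, 0.0]
contact_force: [0.8, 0.2, 0.0]
grip_width: 0.0002
gripper_force: 0.0
```

Request:
{"fn": "send_rows", "kwargs": {
  "deltas": [
    {"dx": 14,"dy": 38,"dz": 0,"rx": 0,"ry": 0,"rz": 0},
    {"dx": 28,"dy": 76,"dz": 0,"rx": 0,"ry": 0,"rz": 0},
    {"dx": 42,"dy": 114,"dz": 0,"rx": 0,"ry": 0,"rz": 0},
    {"dx": 56,"dy": 152,"dz": 0,"rx": 0,"ry": 0,"rz": 0},
    {"dx": 70,"dy": 190,"dz": 0,"rx": 0,"ry": 0,"rz": 0}
  ]
}}

```text
clock: 1.4
tcp_pos: [0.4306, -0.0743, 0.269]
orientation: [3.14, 0.069, 0.0]
contact_force: [0.8, -0.5, 0.5]
grip_width: -0.0001
gripper_force: 0.0
```

Request:
{"fn": "send_rows", "kwargs": {
  "deltas": [
    {"dx": 10,"dy": 30,"dz": 0,"rx": 0,"ry": 0,"rz": 0},
    {"dx": 20,"dy": 60,"dz": 0,"rx": 0,"ry": 0,"rz": 0},
    {"dx": 20,"dy": 60,"dz": 0,"rx": 0,"ry": 0,"rz": 0}
  ]
}}

```text
clock: 1.65
tcp_pos: [0.4519, -0.0095, 0.2693]
orientation: [-3.138, -0.083, -0.003]
contact_force: [0.7, 0.2, 0.5]
grip_width: -0.0002
gripper_force: 0.0
```

```bash
cat >> h.py <<'E'
def state():
    o=r.get_obs(); M=R.from_rotvec(o['orientation']).as_matrix()
    print('t',round(o['clock'],2),'tcp',np.round(o['tcp_pos']*1e3 if not isinstance(o['tcp_pos'],list) else np.array(o['tcp_pos'])*1e3,1),'toolx yaw',np.degrees(np.arctan2(M[1,0],M[0,0])).round(2),'z',M[:,2].round(4),'F',np.round(o['contact_force'],1),'w',round(o['grip_width'],4)); return o
E
python3 - <<'E'
from h import *
state()
f=grab('wrist'); print(f['p'],f['R'].round(3).tolist(),f['f']); cv2.imwrite('pics/w2.png',f['frame']); np.savez('w2.npz',**f)
E
```

```text
t 1.65 tcp [451.9  -9.5 269.3] toolx yaw 3.03 z [ 0.0015  0.0027 -1.    ] F [0.7 0.2 0.5] w -0.0002
[ 0.52628789 -0.00539181  0.4346129 ] [[0.054, -0.955, -0.29], [-0.999, -0.052, -0.014], [-0.002, 0.29, -0.957]] 407.6457929547573
```

View pics/w2.png

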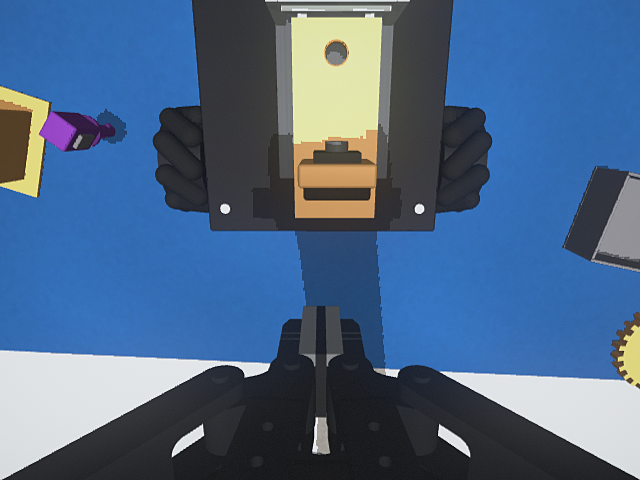

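The wrist view shows the tongue's hole at (336,53), mast (337,172), black pad behind it down to row ~200, tongue end at row 218; closed fingertips at (320,310).

```bash
python3 - <<'E'
from h import *
f=dict(np.load('w2.npz')); c=f['frame'].astype(int); b,g,rr=c[...,0],c[...,1],c[...,2]
for n,u,v,h in [('tonguehole',336,53,.152),('end',297,218,.152),('endR',375,218,.152),('endmid',336,218,.152),('padtop',336,188,.1935),('padbot',336,200,.1555),('deckL',225,209,.1),('deckR',419,209,.1)]: print(n,(ray(f,u,v,h)*1e3).round(1))
print(cloud(f)[50:225:12,336].round(4))
E
```

```text
tonguehole [571.7 -12.1 152. ]
end [464.2   8.5 152. ]
endR [467.2 -46.5 152. ]
endmid [465.7 -19.  152. ]
padtop [492.6 -15.8 193.5]
padbot [479.1 -18.  155.5]
deckL [457.2  71.2 100. ]
deckR [465.9 -89.9 100. ]
[[ 0.5814 -0.0131  0.1044]
 [ 0.5734 -0.0136  0.1035]
 [ 0.5595 -0.0129  0.152 ]
 [ 0.5523 -0.0133  0.1525]
 [ 0.5451 -0.0138  0.1528]
 [ 0.5377 -0.0143  0.1528]
 [ 0.5303 -0.0148  0.1513]
 [ 0.5227 -0.0153  0.1533]
 [ 0.5163 -0.0146  0.1854]
 [ 0.5098 -0.0147  0.1924]
 [ 0.5035 -0.015   0.1979]
 [ 0.4966 -0.0154  0.1976]
 [ 0.489  -0.0161  0.193 ]
 [ 0.4744 -0.0184  0.1526]
 [ 0.4546 -0.0215  0.1004]]
```

Request:
{"fn": "send_rows", "kwargs": {
  "deltas": [
    {"dx": 0,"dy": -3,"dz": -35,"rx": 0,"ry": 0,"rz": 0},
    {"dx": 0,"dy": -6,"dz": -70,"rx": 0,"ry": 0,"rz": 0},
    {"dx": 0,"dy": -8,"dz": -95,"rx": 0,"ry": 0,"rz": 0},
    {"dx": 8,"dy": -8,"dz": -95,"rx": 0,"ry": 0,"rz": 0},
    {"dx": 16,"dy": -8,"dz": -95,"rx": 0,"ry": 0,"rz": 0}
  ]
}}

```text
clock: 2.12
tcp_pos: [0.4661, -0.0252, 0.1734]
orientation: [3.141, 0.067, -0.004]
contact_force: [-0.3, 0.9, 0.1]
grip_width: 0.0
gripper_force: 0.0
```

Request:
{"fn": "send_rows", "kwargs": {
  "deltas": [
    {"dx": 6,"dy": 0,"dz": 0,"rx": 0,"ry": 0,"rz": 0},
    {"dx": 12,"dy": 0.5,"dz": 0,"rx": 0,"ry": 0,"rz": 0},
    {"dx": 18,"dy": 1,"dz": 0,"rx": 0,"ry": 0,"rz": 0},
    {"dx": 24,"dy": 1.3,"dz": 0,"rx": 0,"ry": 0,"rz": 0},
    {"dx": 30,"dy": 1.6,"dz": 0,"rx": 0,"ry": 0,"rz": 0}
  ]
}}

```text
clock: 2.53
tcp_pos: [0.4978, -0.0225, 0.1747]
orientation: [3.141, 0.069, 0.002]
contact_force: [0.1, 0.4, 0.6]
grip_width: 0.0
gripper_force: 0.4
```

Request:
{"fn": "send_rows", "kwargs": {
  "deltas": [
    {"dx": 4,"dy": 0.2,"dz": 0,"rx": 0,"ry": 0,"rz": 0},
    {"dx": 8,"dy": 0.4,"dz": 0,"rx": 0,"ry": 0,"rz": 0},
    {"dx": 12,"dy": 0.6,"dz": 0,"rx": 0,"ry": 0,"rz": 0},
    {"dx": 16,"dy": 0.8,"dz": 0,"rx": 0,"ry": 0,"rz": 0},
    {"dx": 20,"dy": 1,"dz": 0,"rx": 0,"ry": 0,"rz": 0}
  ]
}}

```text
clock: 2.95
tcp_pos: [0.517, -0.0215, 0.1741]
orientation: [3.141, 0.069, 0.0]
contact_force: [-2.6, 0.1, 4.2]
grip_width: 0.0004
gripper_force: 2.2
```

Request:
{"fn": "send_rows", "kwargs": {
  "deltas": [
    {"dx": 2,"dy": 0.1,"dz": 0,"rx": 0,"ry": 0,"rz": 0},
    {"dx": 4,"dy": 0.2,"dz": 0,"rx": 0,"ry": 0,"rz": 0},
    {"dx": 6,"dy": 0.3,"dz": 0,"rx": 0,"ry": 0,"rz": 0}
  ]
}}

```text
clock: 3.2
tcp_pos: [0.5229, -0.0212, 0.174]
orientation: [-3.141, -0.069, -0.0]
contact_force: [-1.5, 0.2, 3.9]
grip_width: -0.0001
gripper_force: 2.4
```

Request:
{"fn": "send_rows", "kwargs": {
  "deltas": [
    {"dx": 1,"dy": 0,"dz": 0,"rx": 0,"ry": 0,"rz": 0},
    {"dx": 2,"dy": 0.1,"dz": 0,"rx": 0,"ry": 0,"rz": 0}
  ]
}}

```text
clock: 3.37
tcp_pos: [0.5248, -0.0211, 0.174]
orientation: [-3.141, -0.069, -0.0]
contact_force: [-2.0, 1.0, 4.5]
grip_width: 0.0001
gripper_force: 2.4
```

Request:
{"fn": "send_rows", "kwargs": {
  "deltas": [
    {"dx": 1.5,"dy": 0.1,"dz": 0,"rx": 0,"ry": 0,"rz": 0},
    {"dx": 3,"dy": 0.2,"dz": 0,"rx": 0,"ry": 0,"rz": 0},
    {"dx": 3,"dy": 0.2,"dz": 0,"rx": 0,"ry": 0,"rz": 0}
  ]
}}

```text
clock: 3.62
tcp_pos: [0.528, -0.0209, 0.174]
orientation: [-3.141, -0.069, -0.001]
contact_force: [-0.5, 0.8, 4.5]
grip_width: 0.0
gripper_force: 2.3
```

Request:
{"fn": "send_rows", "kwargs": {
  "deltas": [
    {"dx": 1,"dy": 0.1,"dz": 0,"rx": 0,"ry": 0,"rz": 0},
    {"dx": 2,"dy": 0.1,"dz": 0,"rx": 0,"ry": 0,"rz": 0},
    {"dx": 2,"dy": 0.1,"dz": 0,"rx": 0,"ry": 0,"rz": 0}
  ]
}}

```text
clock: 3.87
tcp_pos: [0.5298, -0.0208, 0.174]
orientation: [-3.141, -0.069, -0.0]
contact_force: [-1.5, 0.1, 5.0]
grip_width: 0.0004
gripper_force: 2.4
```

Request:
{"fn": "send_rows", "kwargs": {
  "deltas": [
    {"dx": 1,"dy": 0.1,"dz": 0,"rx": 0,"ry": 0,"rz": 0},
    {"dx": 2,"dy": 0.1,"dz": 0,"rx": 0,"ry": 0,"rz": 0},
    {"dx": 3,"dy": 0.2,"dz": 0,"rx": 0,"ry": 0,"rz": 0}
  ]
}}

```text
clock: 4.12
tcp_pos: [0.5327, -0.0207, 0.1739]
orientation: [3.141, 0.069, -0.0]
contact_force: [-2.6, 0.5, 4.6]
grip_width: 0.0001
gripper_force: 2.5
```

```bash
python3 - <<'E'
from h import *
state(); f=grab('side'); f2=grab('scene'); w=grab('wrist')
np.savez('w3.npz',**w)
a=cv2.resize(f['frame'][170:280,260:430],(510,330),interpolation=2); b=cv2.resize(f2['frame'][190:290,240:340],(280,280),interpolation=2)
b=cv2.copyMakeBorder(b,0,50,0,0,0); cv2.imwrite('pics/m3.png',np.hstack([a,b]))
E
```

```text
t 4.12 tcp [532.7 -20.7 173.9] toolx yaw 2.53 z [-0. -0. -1.] F [-2.6  0.5  4.6] w 0.0001
```

View pics/m3.png

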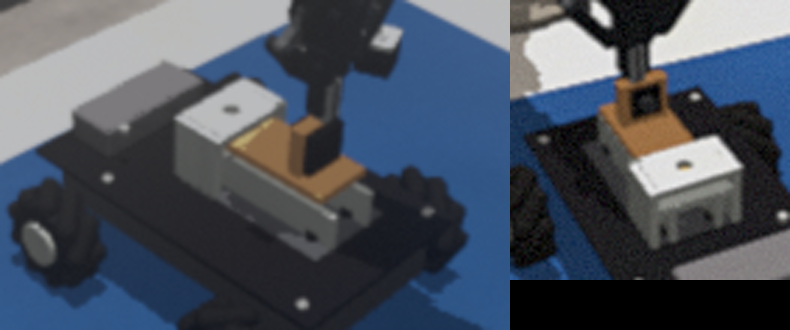

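The close view shows fingers on the pad (mast at (315,150)), the tongue almost in; orange shows through the clevis hole at (683,165), slightly offset. I'll continue.

Request:
{"fn": "send_rows", "kwargs": {
  "deltas": [
    {"dx": 1,"dy": 0.1,"dz": 0,"rx": 0,"ry": 0,"rz": 0},
    {"dx": 2,"dy": 0.1,"dz": 0,"rx": 0,"ry": 0,"rz": 0},
    {"dx": 3,"dy": 0.2,"dz": 0,"rx": 0,"ry": 0,"rz": 0}
  ]
}}

```text
clock: 4.52
tcp_pos: [0.5357, -0.0205, 0.1739]
orientation: [3.141, 0.069, -0.0]
contact_force: [-2.1, 0.6, 5.2]
grip_width: 0.0002
gripper_force: 2.5
```

Request:
{"fn": "send_rows", "kwargs": {
  "deltas": [
    {"dx": 1,"dy": 0.1,"dz": 0,"rx": 0,"ry": 0,"rz": 0},
    {"dx": 2,"dy": 0.1,"dz": 0,"rx": 0,"ry": 0,"rz": 0},
    {"dx": 2,"dy": 0.1,"dz": 0,"rx": 0,"ry": 0,"rz": 0}
  ]
}}

```text
clock: 4.77
tcp_pos: [0.5379, -0.0204, 0.1739]
orientation: [-3.141, -0.069, -0.0]
contact_force: [-1.0, 0.6, 4.4]
grip_width: -0.0002
gripper_force: 2.4
```

Request:
{"fn": "send_rows", "kwargs": {
  "deltas": [
    {"dx": 1,"dy": 0.1,"dz": 0,"rx": 0,"ry": 0,"rz": 0},
    {"dx": 2,"dy": 0.1,"dz": 0,"rx": 0,"ry": 0,"rz": 0},
    {"dx": 2,"dy": 0.1,"dz": 0,"rx": 0,"ry": 0,"rz": 0}
  ]
}}

```text
clock: 5.02
tcp_pos: [0.5399, -0.0203, 0.1739]
orientation: [-3.141, -0.069, -0.0]
contact_force: [-0.6, 0.5, 5.6]
grip_width: 0.0
gripper_force: 2.4
```

```bash
python3 - <<'E'
from h import *
state(); w=grab('wrist'); np.savez('w3.npz',**w); cv2.imwrite('pics/w3.png',w['frame'])
E
```

```text
t 5.02 tcp [539.9 -20.3 173.9] toolx yaw 2.52 z [ 2.e-04  1.e-04 -1.e+00] F [-0.6  0.5  5.6] w 0.0
```

View pics/w3.png

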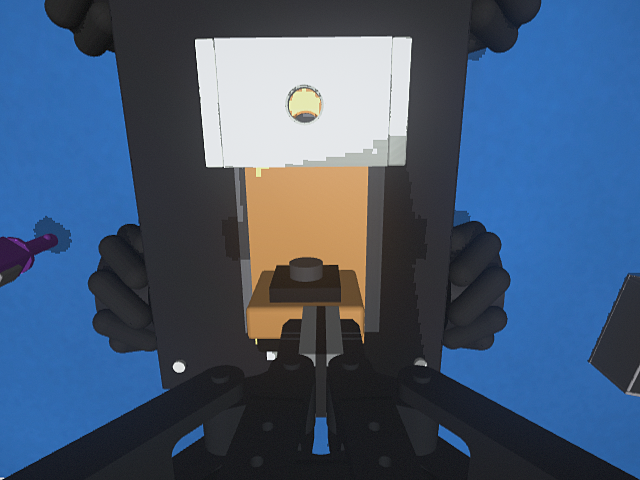

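```bash
python3 - <<'E'
from h import *
f=dict(np.load('w3.npz')); print(f['p'],f['R'].round(3).tolist()); w=cloud(f)
for u in (285,320,345): print(u,[(v,*(w[v,u]*1e3).round(0)) for v in range(240,350,8)])
print('yellow hole',ray(f,304,103,.162)*1e3, w[60:150:10,304].round(3).tolist())
s=grab('side'); ws=cloud(s); m=(ws[...,2]>.15)&(ws[...,2]<.21)&(ws[...,0]>.45)&(ws[...,0]<.6)&(abs(ws[...,1])<.06)
c=s['frame'].astype(int); org=m&(c[...,2]-c[...,0]>50); print('orange top',np.percentile(ws[org&(ws[...,2]>.19)]*1e3,[2,50,98],axis=0).round(0)); print('tongue',np.percentile(ws[org&(ws[...,2]<.157)]*1e3,[1,50,99],axis=0).round(0))
E
```

```text
[ 0.61445419 -0.01640209  0.33917967] [[0.045, -0.956, -0.291], [-0.999, -0.043, -0.014], [0.0, 0.292, -0.956]]
285 [(240, np.float64(563.0), np.float64(-2.0), np.float64(153.0)), (248, np.float64(558.0), np.float64(-2.0), np.float64(151.0)), (256, np.float64(554.0), np.float64(-2.0), np.float64(152.0)), (264, np.float64(550.0), np.float64(-2.0), np.float64(152.0)), (272, np.float64(554.0), np.float64(-4.0), np.float64(174.0)), (280, np.float64(554.0), np.float64(-5.0), np.float64(183.0)), (288, np.float64(554.0), np.float64(-5.0), np.float64(191.0)), (296, np.float64(551.0), np.float64(-5.0), np.float64(192.0)), (304, np.float64(548.0), np.float64(-6.0), np.float64(193.0)), (312, np.float64(546.0), np.float64(-6.0), np.float64(196.0)), (320, np.float64(542.0), np.float64(-6.0), np.float64(196.0)), (328, np.float64(546.0), np.float64(-7.0), np.float64(210.0)), (336, np.float64(547.0), np.float64(-8.0), np.float64(216.0)), (344, np.float64(547.0), np.float64(-8.0), np.float64(221.0))]
320 [(240, np.float64(563.0), np.float64(-19.0), np.float64(152.0)), (248, np.float64(559.0), np.floa
[... 1394 characters left out ...]
t64(547.0), np.float64(-29.0), np.float64(197.0)), (320, np.float64(548.0), np.float64(-28.0), np.float64(205.0)), (328, np.float64(547.0), np.float64(-28.0), np.float64(210.0)), (336, np.float64(547.0), np.float64(-28.0), np.float64(216.0)), (344, np.float64(548.0), np.float64(-27.0), np.float64(222.0))]
yellow hole [623.47841985  -9.29553224 162.        ] [[0.64, -0.009, 0.16], [0.636, -0.009, 0.162], [0.632, -0.009, 0.161], [0.629, -0.009, 0.151], [0.625, -0.009, 0.153], [0.621, -0.009, 0.151], [0.618, -0.007, 0.104], [0.613, -0.01, 0.161], [0.609, -0.01, 0.162]]
orange top [[532. -13. 192.]
 [538.  -1. 196.]
 [547.  10. 198.]]
tongue [[505. -40. 150.]
 [558.  -4. 151.]
 [597.  15. 154.]]
```

```bash
python3 - <<'E'
from h import *
for n,t in (('w2',(451.9,-9.5,269.3)),('w3',(539.9,-20.3,173.9))):
    f=dict(np.load(n+'.npz')); w=cloud(f)*1e3-np.array(t)
    print(n,[(v,*w[v,310].round(0).tolist()) for v in range(296,470,12)])
E
```

```text
w2 [(296, -111.0, 7.0, -268.0), (308, 12.0, 5.0, 30.0), (320, 11.0, 5.0, 38.0), (332, 11.0, 4.0, 47.0), (344, 11.0, 4.0, 55.0), (356, 10.0, 4.0, 60.0), (368, 12.0, 4.0, 68.0), (380, 12.0, 4.0, 74.0), (392, 10.0, 3.0, 76.0), (404, 3.0, 3.0, 72.0), (416, -1.0, 3.0, 72.0), (428, -6.0, 3.0, 71.0), (440, -7.0, 3.0, 74.0), (452, -8.0, 3.0, 77.0), (464, 11.0, 3.0, 101.0)]
w3 [(296, 11.0, 5.0, 17.0), (308, 11.0, 5.0, 28.0), (320, 12.0, 5.0, 40.0), (332, 11.0, 4.0, 46.0), (344, 11.0, 4.0, 55.0), (356, 11.0, 4.0, 61.0), (368, 12.0, 4.0, 69.0), (380, 11.0, 4.0, 73.0), (392, 9.0, 4.0, 75.0), (404, 2.0, 3.0, 70.0), (416, -2.0, 3.0, 71.0), (428, -6.0, 3.0, 70.0), (440, -8.0, 3.0, 73.0), (452, -8.0, 3.0, 77.0), (464, 10.0, 3.0, 100.0)]
```

```bash
python3 - <<'E'
from h import *
f=grab('wrist'); w=cloud(f); 
f1=r.grab_frame
s=grab('side'); ws=cloud(s)*1e3
for u in (360,364,368,372): print(u,[(v,*ws[v,u].round(0).tolist()) for v in range(190,228,4)])
s=grab('scene'); ws=cloud(s)*1e3
for u in (280,284,288): print(u,[(v,*ws[v,u].round(0).tolist()) for v in range(196,228,4)])
E
```

```text
360 [(190, 523.0, 19.0, 269.0), (194, 525.0, 16.0, 256.0), (198, 545.0, -8.0, 225.0), (202, 543.0, -8.0, 215.0), (206, 543.0, -9.0, 203.0), (210, 538.0, -4.0, 196.0), (214, 532.0, 2.0, 191.0), (218, 528.0, 5.0, 183.0), (222, 526.0, 6.0, 172.0), (226, 525.0, 6.0, 161.0)]
364 [(190, 540.0, -15.0, 246.0), (194, 525.0, 2.0, 250.0), (198, 533.0, -9.0, 230.0), (202, 531.0, -8.0, 221.0), (206, 530.0, -8.0, 210.0), (210, 532.0, -11.0, 196.0), (214, 526.0, -6.0, 190.0), (218, 524.0, -4.0, 180.0), (222, 523.0, -5.0, 169.0), (226, 526.0, -10.0, 152.0)]
368 [(190, 527.0, -12.0, 254.0), (194, 526.0, -13.0, 243.0), (198, 526.0, -14.0, 232.0), (202, 527.0, -17.0, 219.0), (206, 528.0, -20.0, 206.0), (210, 530.0, -23.0, 191.0), (214, 524.0, -18.0, 186.0), (218, 524.0, -19.0, 173.0), (222, 525.0, -22.0, 159.0), (226, 522.0, -20.0, 150.0)]
372 [(190, 524.0, -24.0, 250.0), (194, 527.0, -29.0, 235.0), (198, 739.0, -291.0, 2.0), (202, 726.0, -277.0, -1.0), (206, 708.0, -258.0, 1.0), (210, 527.0, -35.0, 187.0), (214, 681.0, -228.0, -1.0), (218, 666.0, -211.0, 1.0), (222, 526.0, -39.0, 150.0), (226, 515.0, -26.0, 151.0)]
280 [(196, 556.0, -37.0, 278.0), (200, 553.0, -37.0, 266.0), (204, 552.0, -37.0, 253.0), (208, 546.0, -35.0, 238.0), (212, 543.0, -35.0, 225.0), (216, 544.0, -36.0, 214.0), (220, 538.0, -34.0, 198.0), (224, 546.0, -37.0, 192.0)]
284 [(196, 557.0, -28.0, 277.0), (200, 556.0, -28.0, 265.0), (204, 550.0, -26.0, 250.0), (208, 550.0, -27.0, 239.0), (212, 549.0, -26.0, 226.0), (216, 552.0, -28.0, 217.0), (220, 550.0, -28.0, 204.0), (224, 549.0, -28.0, 191.0)]
288 [(196, 552.0, -16.0, 271.0), (200, 550.0, -16.0, 259.0), (204, 549.0, -16.0, 247.0), (208, 549.0, -16.0, 235.0), (212, 548.0, -16.0, 223.0), (216, 551.0, -17.0, 213.0), (220, 544.0, -15.0, 197.0), (224, 549.0, -17.0, 189.0)]
```

The fingertips are resting on top of the mast: depth puts them at z≈198 with the reported TCP at 174. So the real tips sit about 24 mm above the reported TCP, not 11 below. The friction drag has left the carriage ~10 mm short. I'll back off, lower by the measured offset and push on the pad properly.

Request:
{"fn": "send_rows", "kwargs": {
  "deltas": [
    {"dx": 0,"dy": 0,"dz": 10,"rx": 0,"ry": 0,"rz": 0},
    {"dx": -20,"dy": 2,"dz": 10,"rx": 0,"ry": 0,"rz": 0},
    {"dx": -40,"dy": 4,"dz": 10,"rx": 0,"ry": 0,"rz": 0},
    {"dx": -40,"dy": 4,"dz": -14,"rx": 0,"ry": 0,"rz": 0},
    {"dx": -40,"dy": 4,"dz": -37,"rx": 0,"ry": 0,"rz": 0}
  ]
}}

```text
clock: 5.68
tcp_pos: [0.4997, -0.0167, 0.1377]
orientation: [3.14, 0.069, 0.005]
contact_force: [0.9, -1.1, -0.3]
grip_width: 0.0004
gripper_force: 0.0
```

Request:
{"fn": "send_rows", "kwargs": {
  "deltas": [
    {"dx": 4,"dy": 0.2,"dz": 0,"rx": 0,"ry": 0,"rz": 0},
    {"dx": 8,"dy": 0.4,"dz": 0,"rx": 0,"ry": 0,"rz": 0},
    {"dx": 11,"dy": 0.6,"dz": 0,"rx": 0,"ry": 0,"rz": 0},
    {"dx": 14,"dy": 0.8,"dz": 0,"rx": 0,"ry": 0,"rz": 0},
    {"dx": 16,"dy": 0.9,"dz": 0,"rx": 0,"ry": 0,"rz": 0}
  ]
}}

```text
clock: 6.1
tcp_pos: [0.5167, -0.0153, 0.138]
orientation: [3.141, 0.069, 0.002]
contact_force: [-1.0, -0.7, 1.7]
grip_width: -0.0002
gripper_force: 0.8
```

Request:
{"fn": "send_rows", "kwargs": {
  "deltas": [
    {"dx": 2,"dy": 0.1,"dz": 0,"rx": 0,"ry": 0,"rz": 0},
    {"dx": 4,"dy": 0.2,"dz": 0,"rx": 0,"ry": 0,"rz": 0},
    {"dx": 4,"dy": 0.2,"dz": 0,"rx": 0,"ry": 0,"rz": 0}
  ]
}}

```text
clock: 6.35
tcp_pos: [0.5201, -0.0151, 0.1372]
orientation: [3.141, 0.069, 0.001]
contact_force: [0.3, -0.4, 0.6]
grip_width: -0.0004
gripper_force: 0.0
```

Request:
{"fn": "send_rows", "kwargs": {
  "deltas": [
    {"dx": 1,"dy": 0.1,"dz": 0,"rx": 0,"ry": 0,"rz": 0},
    {"dx": 2,"dy": 0.1,"dz": 0,"rx": 0,"ry": 0,"rz": 0},
    {"dx": 3,"dy": 0.2,"dz": 0,"rx": 0,"ry": 0,"rz": 0}
  ]
}}

```text
clock: 6.6
tcp_pos: [0.5225, -0.015, 0.1369]
orientation: [3.141, 0.069, -0.0]
contact_force: [-1.7, 0.0, 1.9]
grip_width: -0.0001
gripper_force: 0.8
```

Request:
{"fn": "send_rows", "kwargs": {
  "deltas": [
    {"dx": 1,"dy": 0,"dz": 0,"rx": 0,"ry": 0,"rz": 0},
    {"dx": 2,"dy": 0.1,"dz": 0,"rx": 0,"ry": 0,"rz": 0}
  ]
}}

```text
clock: 6.77
tcp_pos: [0.5246, -0.0149, 0.1369]
orientation: [3.141, 0.069, -0.0]
contact_force: [-1.4, -0.6, 0.3]
grip_width: 0.0001
gripper_force: 0.8
```

Request:
{"fn": "send_rows", "kwargs": {
  "deltas": [
    {"dx": 1,"dy": 0,"dz": 0,"rx": 0,"ry": 0,"rz": 0},
    {"dx": 2,"dy": 0.1,"dz": 0,"rx": 0,"ry": 0,"rz": 0}
  ]
}}

```text
clock: 6.93
tcp_pos: [0.5261, -0.0148, 0.1368]
orientation: [3.141, 0.069, -0.002]
contact_force: [-5.0, -0.5, 3.5]
grip_width: 0.0002
gripper_force: 2.5
```

Force is rising at the stop. Two more gentle millimetres.

Request:
{"fn": "send_rows", "kwargs": {
  "deltas": [
    {"dx": 1,"dy": 0,"dz": 0,"rx": 0,"ry": 0,"rz": 0},
    {"dx": 2,"dy": 0.1,"dz": 0,"rx": 0,"ry": 0,"rz": 0},
    {"dx": 2,"dy": 0.1,"dz": 0,"rx": 0,"ry": 0,"rz": 0},
    {"dx": 2,"dy": 0.1,"dz": 0,"rx": 0,"ry": 0,"rz": 0}
  ]
}}

```text
clock: 7.27
tcp_pos: [0.5268, -0.0148, 0.1364]
orientation: [3.14, 0.069, -0.006]
contact_force: [-8.0, 0.0, 4.4]
grip_width: 0.0003
gripper_force: 3.7
```

Request:
{"fn": "send_rows", "kwargs": {
  "deltas": [
    {"dx": -20,"dy": -1,"dz": 0,"rx": 0,"ry": 0,"rz": 0},
    {"dx": -26,"dy": 4,"dz": 30,"rx": 0,"ry": 0,"rz": 0},
    {"dx": -32,"dy": 10,"dz": 65,"rx": 0,"ry": 0,"rz": 0},
    {"dx": -38,"dy": 40,"dz": 85,"rx": 0,"ry": 0,"rz": 0},
    {"dx": -44,"dy": 80,"dz": 85,"rx": 0,"ry": 0,"rz": 0}
  ]
}}

```text
clock: 7.68
tcp_pos: [0.4883, 0.0637, 0.2266]
orientation: [3.141, 0.058, 0.015]
contact_force: [0.6, 1.9, 0.2]
grip_width: 0.0
gripper_force: 0.0
```

Request:
{"fn": "send_rows", "kwargs": {
  "deltas": [
    {"dx": -7,"dy": 40,"dz": 0,"rx": 0,"ry": 0,"rz": 0},
    {"dx": -14,"dy": 80,"dz": 0,"rx": 0,"ry": 0,"rz": 0},
    {"dx": -21,"dy": 120,"dz": 0,"rx": 0,"ry": 0,"rz": 0},
    {"dx": -28,"dy": 160,"dz": 0,"rx": 0,"ry": 0,"rz": 0},
    {"dx": -35,"dy": 200,"dz": 0,"rx": 0,"ry": 0,"rz": 0}
  ],
  "jaw": 60
}}

```text
clock: 8.1
tcp_pos: [0.4497, 0.2674, 0.2223]
orientation: [-3.14, -0.068, -0.003]
contact_force: [1.3, -0.5, -0.2]
grip_width: 0.0593
gripper_force: 0.0
```

Request:
{"fn": "send_rows", "kwargs": {
  "deltas": [
    {"dx": 0,"dy": 30,"dz": 0,"rx": 0,"ry": 0,"rz": 0},
    {"dx": 0,"dy": 60,"dz": 0,"rx": 0,"ry": 0,"rz": 0},
    {"dx": 0,"dy": 60,"dz": 0,"rx": 0,"ry": 0,"rz": 0},
    {"dx": 0,"dy": 60,"dz": 0,"rx": 0,"ry": 0,"rz": 0}
  ]
}}

```text
clock: 8.43
tcp_pos: [0.4493, 0.3275, 0.2219]
orientation: [-3.139, -0.075, -0.0]
contact_force: [0.2, -0.2, -0.2]
grip_width: 0.0599
gripper_force: 0.0
```

```bash
python3 - <<'E'
from h import *
o=state(); f=grab('wrist'); np.savez('w4.npz',**f); cv2.imwrite('pics/w4.png',f['frame'])
w=cloud(f); c=f['frame'].astype(int)
m=(w[...,2]>.1)&(w[...,2]<.112)&(w[...,0]>.45)&(w[...,0]<.56)&(w[...,1]>.27)&(w[...,1]<.38)
v,u=np.nonzero(m); print('head top px',u.min(),u.max(),v.min(),v.max(),'rect',cv2.minAreaRect((w[m][:,:2]*1e3).astype(np.float32)),w[m][:,2].mean())
t=o['tcp_pos']
print('fingers',[(uu,[(vv,*(w[vv,uu]*1e3-np.array(t)*1e3).round(0).tolist()) for vv in range(290,420,15)]) for uu in (200,230,410,440)])
E
```

```text
t 8.43 tcp [449.3 327.5 221.9] toolx yaw 2.72 z [ 1.0e-04  1.7e-03 -1.0e+00] F [ 0.2 -0.2 -0.2] w 0.0599
head top px 303 343 144 182 rect ((500.0379638671875, 329.408203125), (26.424510955810547, 24.003196716308594), 86.81688690185547) 0.106097236595936
fingers [(200, [(290, -90.0, 119.0, -220.0), (305, -107.0, 120.0, -221.0), (320, -125.0, 121.0, -222.0), (335, 5.0, 42.0, 41.0), (350, 9.0, 37.0, 57.0), (365, 9.0, 35.0, 65.0), (380, 10.0, 32.0, 73.0), (395, 11.0, 30.0, 81.0), (410, 16.0, 27.0, 92.0)]), (230, [(290, -89.0, 89.0, -222.0), (305, -106.0, 89.0, -222.0), (320, 10.0, 32.0, 38.0), (335, 7.0, 31.0, 43.0), (350, 2.0, 31.0, 46.0), (365, -2.0, 30.0, 48.0), (380, -7.0, 30.0, 48.0), (395, -12.0, 30.0, 49.0), (410, -235.0, 91.0, -221.0)]), (410, [(290, -80.0, -94.0, -221.0), (305, -97.0, -96.0, -221.0), (320, 13.0, -29.0, 39.0), (335, 9.0, -29.0, 42.0), (350, 5.0, -29.0, 44.0), (365, -0.0, -30.0, 46.0), (380, -5.0, -30.0, 47.0), (395, -205.0, -109.0, -221.0), (410, -225.0, -111.0, -222.0)]), (440, [(290, -78.0, -125.0, -220.0), (305, -95.0, -127.0, -221.0), (320, -112.0, -129.0, -220.0), (335, 9.0, -40.0, 40.0), (350, 13.0, -35.0, 58.0), (365, 13.0, -32.0, 65.0), (380, 14.0, -29.0, 75.0), (395, 13.0, -28.0, 80.0), (410, 19.0, -24.0, 92.0)])]
```

View pics/w4.png

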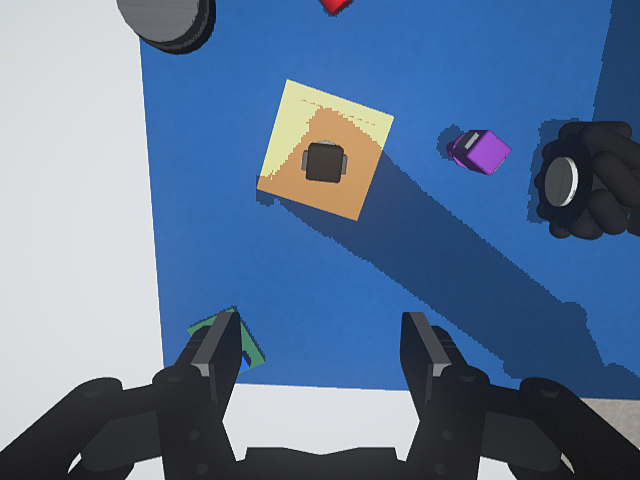

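The wrist view shows the black pin head at (324,162) in the orange rack with grey buttons at (304,162) and (345,162). The purple look-alike is at (483,152), and the tips look free of everything.

```bash
python3 - <<'E'
from h import *
f=dict(np.load('w4.npz')); c=f['frame'][135:195,290:360].astype(int); mx=c.max(2); sat=mx-c.min(2)
hd=(mx<75)&(sat<25); n,l,s,ce=cv2.connectedComponentsWithStats(hd.astype(np.uint8)); i=1+np.argmax(s[1:,4])
cnt,_=cv2.findContours((l==i).astype(np.uint8),0,2); print('head px',cv2.minAreaRect(cnt[0]),s[i])
P=ray(f,290+ce[i][0],135+ce[i][1],.106); print('head',P*1e3)
bt=(mx>=75)&(sat<25); n,l,s,ce=cv2.connectedComponentsWithStats(bt.astype(np.uint8))
for k in range(1,n):
    if s[k,4]>15: print('grey',s[k],ce[k]+[290,135],ray(f,290+ce[k][0],135+ce[k][1],.098)*1e3)
E
```

```text
head px ((33.48780822753906, 27.109760284423828), (41.19096374511719, 36.773704528808594), 6.34019136428833) [  14    8   42   40 1283]
head [501.13898725 328.29191596 106.        ]
grey [27  5 18  5 45] [325.71111111 142.42222222] [513.83047374 327.70739691  98.        ]
grey [12 17  6 18 82] [304.24390244 160.2804878 ] [501.13657679 341.96650648  98.        ]
grey [51 21  6 18 77] [343.72727273 164.7012987 ] [499.46242709 314.3941673   98.        ]
```

Request:
{"fn": "send_rows", "kwargs": {
  "deltas": [
    {"dx": 26,"dy": 0.5,"dz": 0,"rx": 0,"ry": 0,"rz": -3},
    {"dx": 51,"dy": 1,"dz": 0,"rx": 0,"ry": 0,"rz": -6},
    {"dx": 51,"dy": 1,"dz": -38,"rx": 0,"ry": 0,"rz": -6},
    {"dx": 51,"dy": 1,"dz": -76,"rx": 0,"ry": 0,"rz": -6},
    {"dx": 51,"dy": 1,"dz": -76,"rx": 0,"ry": 0,"rz": -6}
  ]
}}

```text
clock: 8.9
tcp_pos: [0.4983, 0.3206, 0.1391]
orientation: [3.132, -0.1, -0.013]
contact_force: [-1.2, -2.0, -0.6]
grip_width: 0.06
gripper_force: 0.0
```

Request:
{"fn": "send_rows", "kwargs": {
  "deltas": [
    {"dx": 0,"dy": 0,"dz": -25,"rx": 0,"ry": 0,"rz": 0},
    {"dx": 0,"dy": 0,"dz": -50,"rx": 0,"ry": 0,"rz": 0},
    {"dx": 0,"dy": 0,"dz": -75,"rx": 0,"ry": 0,"rz": 0},
    {"dx": 0,"dy": 0,"dz": -75,"rx": 0,"ry": 0,"rz": 0},
    {"dx": 0,"dy": 0,"dz": -75,"rx": 0,"ry": 0,"rz": 0}
  ]
}}

```text
clock: 9.32
tcp_pos: [0.5008, 0.3252, 0.0716]
orientation: [3.139, -0.097, -0.001]
contact_force: [-0.6, 0.4, 0.4]
grip_width: 0.0601
gripper_force: 0.0
```

```bash
python3 - <<'E'
from h import *
o=state(); t=np.array(o['tcp_pos'])*1e3
f=grab('wrist'); w=cloud(f)*1e3
print('wrist head', np.nanmedian(w[280:300,310:330].reshape(-1,3),0), [(u,w[300,u].round(0).tolist()) for u in range(190,460,20)])
for n in ('side','scene'):
    s=grab(n); c=s['frame'].astype(int); w=cloud(s)*1e3
    m=(abs(w[...,0]-500)<22)&(abs(w[...,1]-328)<60)&(w[...,2]>64)&(w[...,2]<110)
    q=w[m]; 
    for z in range(64,110,6):
        k=q[(q[:,2]>=z)&(q[:,2]<z+6)]; 
        if len(k): print(n,z,len(k),'y',np.percentile(k[:,1],[2,98]).round(0),'x',np.percentile(k[:,0],[2,98]).round(0))
    if n=='side': cv2.imwrite('pics/s5.png',cv2.resize(s['frame'][270:390,190:330],(700,600),interpolation=2))
E
```

```text
t 9.32 tcp [500.8 325.2  71.6] toolx yaw -3.54 z [-8.0e-04 -1.2e-03 -1.0e+00] F [-0.6  0.4  0.4] w 0.0601
wrist head [511.94504677 325.60147758  82.02251697] [(190, [476.0, 409.0, 0.0]), (210, [476.0, 397.0, 0.0]), (230, [477.0, 383.0, 5.0]), (250, [501.0, 358.0, 63.0]), (270, [500.0, 349.0, 62.0]), (290, [512.0, 337.0, 92.0]), (310, [512.0, 329.0, 93.0]), (330, [512.0, 321.0, 93.0]), (350, [506.0, 313.0, 80.0]), (370, [497.0, 303.0, 62.0]), (390, [497.0, 294.0, 62.0]), (410, [468.0, 271.0, 1.0]), (430, [467.0, 258.0, 0.0]), (450, [467.0, 246.0, 1.0])]
side 64 38 y [304. 345.] x [481. 506.]
side 70 26 y [317. 340.] x [486. 501.]
side 76 29 y [313. 342.] x [485. 501.]
side 82 28 y [312. 343.] x [486. 501.]
side 88 30 y [320. 343.] x [486. 502.]
side 94 42 y [296. 343.] x [485. 505.]
side 100 103 y [295. 362.] x [485. 510.]
side 106 56 y [292. 364.] x [486. 507.]
scene 64 64 y [288. 361.] x [481. 520.]
scene 70 14 y [312. 333.] x [502. 512.]
scene 76 14 y [311. 335.] x [496. 511.]
scene 82 20 y [308. 337.] x [494. 513.]
scene 88 18 y [310. 334.] x [493. 513.]
scene 94 21 y [310. 335.] x [494. 512.]
scene 100 38 y [290. 359.] x [487. 512.]
scene 106 30 y [291. 355.] x [491. 512.]
```

View pics/s5.png

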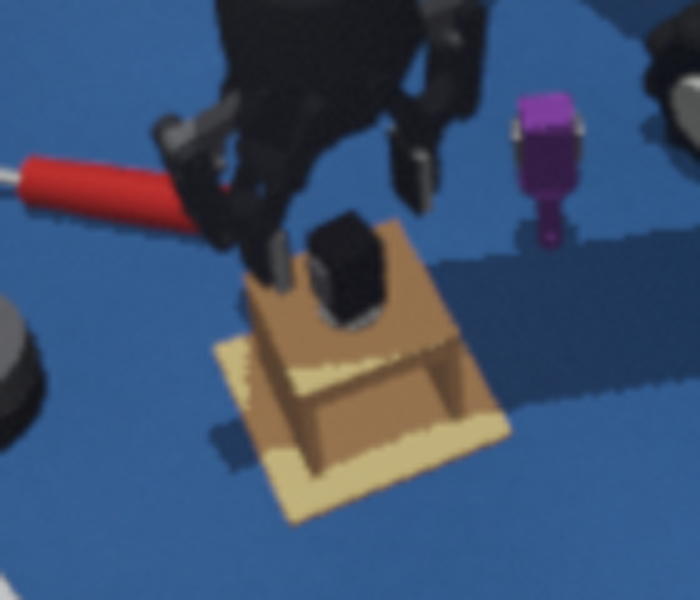

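The side crop shows the open fingers straddling the black head (at (345,265)) above the rack, with the purple look-alike well clear at (548,170). Now lower and squeeze.

Request:
{"fn": "send_rows", "kwargs": {
  "deltas": [
    {"dx": 0,"dy": 2,"dz": -10,"rx": 0,"ry": 0,"rz": 0},
    {"dx": 0,"dy": 2.5,"dz": -20,"rx": 0,"ry": 0,"rz": 0},
    {"dx": 0,"dy": 2.5,"dz": -26,"rx": 0,"ry": 0,"rz": 0},
    {"dx": 0,"dy": 2.5,"dz": -26,"rx": 0,"ry": 0,"rz": 0}
  ]
}}

```text
clock: 9.8
tcp_pos: [0.4996, 0.328, 0.0431]
orientation: [3.138, -0.095, -0.004]
contact_force: [0.0, -0.1, -0.1]
grip_width: 0.0601
gripper_force: 0.0
```

Request:
{"fn": "send_rows", "kwargs": {
  "deltas": [
    {"dx": 0,"dy": 0,"dz": 0,"rx": 0,"ry": 0,"rz": 0},
    {"dx": 0,"dy": 0,"dz": 0,"rx": 0,"ry": 0,"rz": 0},
    {"dx": 0,"dy": 0,"dz": 0,"rx": 0,"ry": 0,"rz": 0},
    {"dx": 0,"dy": 0,"dz": 0,"rx": 0,"ry": 0,"rz": 0},
    {"dx": 0,"dy": 0,"dz": 0,"rx": 0,"ry": 0,"rz": 0}
  ],
  "jaw": 0,
  "newtons": 40
}}

```text
clock: 10.22
tcp_pos: [0.5009, 0.3291, 0.0454]
orientation: [-3.14, 0.095, -0.001]
contact_force: [-0.2, -0.2, 2.2]
grip_width: 0.0237
gripper_force: 40.0
```

Request:
{"fn": "send_rows", "kwargs": {
  "deltas": [
    {"dx": 0,"dy": 0,"dz": 0,"rx": 0,"ry": 0,"rz": 0},
    {"dx": 0,"dy": 0,"dz": 0,"rx": 0,"ry": 0,"rz": 0}
  ]
}}

```text
clock: 10.38
tcp_pos: [0.5009, 0.329, 0.0454]
orientation: [-3.14, 0.095, -0.001]
contact_force: [-0.5, -0.7, 4.5]
grip_width: 0.0236
gripper_force: 40.1
```

Request:
{"fn": "send_rows", "kwargs": {
  "deltas": [
    {"dx": 0,"dy": 0,"dz": 15,"rx": 0,"ry": 0,"rz": 0},
    {"dx": 0,"dy": 0,"dz": 40,"rx": 0,"ry": 0,"rz": 0},
    {"dx": 0,"dy": 0,"dz": 70,"rx": 0,"ry": 0,"rz": 0},
    {"dx": 0,"dy": 0,"dz": 100,"rx": 0,"ry": 0,"rz": 0},
    {"dx": 0,"dy": 0,"dz": 135,"rx": 0,"ry": 0,"rz": 0}
  ]
}}

```text
clock: 10.8
tcp_pos: [0.4996, 0.3279, 0.1798]
orientation: [3.138, -0.095, -0.004]
contact_force: [-0.0, 0.0, -1.3]
grip_width: 0.0239
gripper_force: 39.6
```

Request:
{"fn": "send_rows", "kwargs": {
  "deltas": [
    {"dx": 12,"dy": -30,"dz": 20,"rx": 0,"ry": 0,"rz": 0},
    {"dx": 26,"dy": -65,"dz": 38,"rx": 0,"ry": 0,"rz": 0},
    {"dx": 40,"dy": -100,"dz": 38,"rx": 0,"ry": 0,"rz": 0},
    {"dx": 54,"dy": -135,"dz": 38,"rx": 0,"ry": 0,"rz": 0},
    {"dx": 68,"dy": -170,"dz": 38,"rx": 0,"ry": 0,"rz": 0}
  ]
}}

```text
clock: 11.22
tcp_pos: [0.5689, 0.1569, 0.2181]
orientation: [3.14, -0.095, 0.001]
contact_force: [0.5, -0.1, -0.9]
grip_width: 0.0238
gripper_force: 39.7
```

Request:
{"fn": "send_rows", "kwargs": {
  "deltas": [
    {"dx": 14,"dy": -34,"dz": 0,"rx": 0,"ry": 0,"rz": 0},
    {"dx": 28,"dy": -68,"dz": 0,"rx": 0,"ry": 0,"rz": 0},
    {"dx": 40,"dy": -100,"dz": 0,"rx": 0,"ry": 0,"rz": 0},
    {"dx": 50,"dy": -125,"dz": 0,"rx": 0,"ry": 0,"rz": 0},
    {"dx": 50,"dy": -125,"dz": 0,"rx": 0,"ry": 0,"rz": 0}
  ]
}}

```text
clock: 11.63
tcp_pos: [0.6202, 0.0249, 0.2168]
orientation: [3.135, -0.111, -0.001]
contact_force: [0.6, -1.1, -1.5]
grip_width: 0.0237
gripper_force: 39.7
```

Request:
{"fn": "send_rows", "kwargs": {
  "deltas": [
    {"dx": 0,"dy": 0,"dz": 0,"rx": 0,"ry": 0,"rz": 0}
  ]
}}

```text
clock: 11.72
tcp_pos: [0.6187, 0.0312, 0.2171]
orientation: [3.139, -0.102, -0.002]
contact_force: [-0.1, 1.0, -0.3]
grip_width: 0.0235
gripper_force: 39.7
```

```bash
python3 - <<'E'
from h import *
o=state(); t=np.array(o['tcp_pos'])*1e3
for n in ('side','scene'):
    s=grab(n); np.savez(n+'6.npz',**s); c=s['frame'].astype(int); w=cloud(s)*1e3
    m=(abs(w[...,0]-t[0])<30)&(abs(w[...,1]-t[1])<30)&(w[...,2]>165)&(w[...,2]<t[2]+10)
    q=w[m]
    for z in range(166,226,6):
        k=q[(q[:,2]>=z)&(q[:,2]<z+6)]
        if len(k): print(n,z,len(k),'y',np.percentile(k[:,1],[5,95]).round(1),'x',np.percentile(k[:,0],[5,95]).round(1))
f=grab('wrist'); np.savez('w6.npz',**f); w=cloud(f)*1e3
print('cam',f['p']); print([(v,w[v,318].round(0).tolist()) for v in range(120,330,10)])
# hole fits: in wrist & both, report dark/orange blob inside white cheek
a=[]
for n,x,y in (('side6',0,0),('scene6',0,0),('w6',0,0)):
    g=dict(np.load(n+'.npz')); d=g['R'].T@(np.array([.622,-.0095,.162])-g['p']); u=int(g['cx']+g['f']*d[0]/d[2]); v=int(g['cy']+g['f']*d[1]/d[2]); print(n,u,v)
    k=35 if n!='w6' else 90
    a.append(cv2.resize(g['frame'][max(v-k,0):v+k,u-k:u+k],(266,266),interpolation=2))
cv2.imwrite('pics/c6.png',np.hstack(a))
E
```

```text
t 11.72 tcp [618.7  31.2 217.1] toolx yaw -3.73 z [-1.2e-03 -6.0e-04 -1.0e+00] F [-0.1  1.  -0.3] w 0.0235
side 190 10 y [30.5 37.5] x [609.3 616.4]
side 196 8 y [28.7 35.3] x [609.3 617.5]
side 202 12 y [28.4 36.9] x [608.9 614.6]
side 208 12 y [27.4 36.5] x [610.4 616.8]
side 214 8 y [27.1 36.3] x [609.6 616.3]
side 220 11 y [31.  36.8] x [609.8 616.8]
scene 166 2 y [18.5 18.6] x [605.  632.1]
scene 190 6 y [26.9 33.4] x [615.3 621.7]
scene 196 10 y [26.3 33.9] x [615.2 622.4]
scene 202 12 y [26.5 34.2] x [614.4 621.6]
scene 208 10 y [26.1 32.5] x [614.2 622. ]
scene 214 12 y [26.5 37.1] x [616.7 623.3]
scene 220 10 y [27.  34.9] x [617.  622.3]
cam [0.69275004 0.03106036 0.38270833]
[(120, [697.0, 33.0, 101.0]), (130, [691.0, 33.0, 101.0]), (140, [684.0, 33.0, 100.0]), (150, [678.0, 34.0, 100.0]), (160, [671.0, 34.0, 100.0]), (170, [664.0, 35.0, 100.0]), (180, [658.0, 35.0, 100.0]), (190, [651.0, 35.0, 100.0]), (200, [644.0, 36.0, 101.0]), (210, [637.0, 36.0, 100.0]), (220, [630.0, 37.0, 102.0]), (230, [622.0, 37.0, 101.0]), (240, [615.0, 38.0, 99.0]), (250, [607.0, 38.0, 100.0]), (260, [600.0, 38.0, 101.0]), (270, [592.0, 39.0, 100.0]), (280, [623.0, 36.0, 201.0]), (290, [623.0, 36.0, 214.0]), (300, [630.0, 36.0, 240.0]), (310, [630.0, 36.0, 248.0]), (320, [630.0, 36.0, 257.0])]
side6 336 205
scene6 302 248
w6 399 252
```

View pics/c6.png

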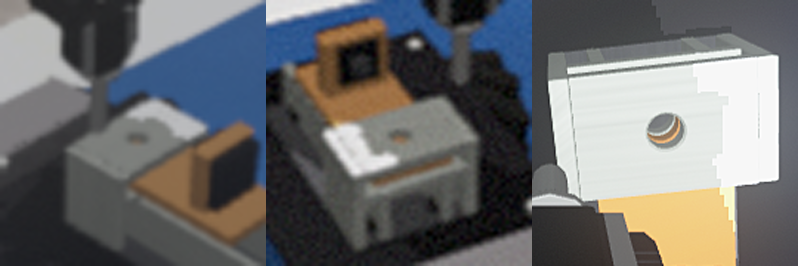

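The crops show the hole in all three views (side (138,138), scene (400,137), wrist crop (664,130)), with the shank hanging upright beyond it. Both pins' positions can be triangulated.

```bash
python3 - <<'E'
from h import *
from scipy.optimize import least_squares
def px(g,X): d=g['R'].T@(X-g['p']); return np.array([g['cx']+g['f']*d[0]/d[2],g['cy']+g['f']*d[1]/d[2]])
G={n:dict(np.load(n+'.npz')) for n in('side6','scene6','w6')}
H={}
for n,(u,v) in {'side6':(336-35+138/3.8,205-35+138/3.8),'scene6':(302-35+(400-266)/3.8,248-35+137/3.8),'w6':(398.3,250)}.items():
    H[n]=(u,v); print(n,'hole',np.round((u,v),1),(ray(G[n],u,v,.162)*1e3).round(1))
    g=G[n]; k=8 if n!='w6' else 20; c=g['frame'][int(v)-k:int(v)+k,int(u)-k:int(u)+k].astype(int); w=cloud(g)[int(v)-k:int(v)+k,int(u)-k:int(u)+k]
    lum=c.sum(2); m=((w[...,2]<.1575)|(lum<np.median(lum)-60)|((c.max(2)-c.min(2))>40)).astype(np.uint8)
    nn,l,s,ce=cv2.connectedComponentsWithStats(m); i=l[k,k] or 1+np.argmax(s[1:,4]); print('  mask centre',(np.array([s[i,0]+(s[i,2]-1)/2,s[i,1]+(s[i,3]-1)/2])+[int(u)-k,int(v)-k]).round(1),s[i], (ray(g,s[i,0]+(s[i,2]-1)/2+int(u)-k,s[i,1]+(s[i,3]-1)/2+int(v)-k,.162)*1e3).round(1))
# shank
S={}
for n,g in G.items():
    w=cloud(g); m=(abs(w[...,0]-.6187)<.02)&(abs(w[...,1]-.0312)<.02)&(w[...,2]>.191)&(w[...,2]<.212)
    v,u=np.nonzero(m); print(n,len(u),u.min(),u.max(),v.min(),v.max())
    S[n]=np.array([(u[v==r_].min()+u[v==r_].max())/2 for r_ in np.unique(v)]),np.unique(v)
def res(p):
    o=[]
    for n,g in G.items():
        a,b=px(g,np.array([p[0],p[1],.18])),px(g,np.array([p[0],p[1],.22])); U,V=S[n]
        x=a[0]+(V-a[1])*(b[0]-a[0])/(b[1]-a[1]); o.append(np.mean(U-x))
    return o
q=least_squares(res,[.6187,.0312]); print('shank',q.x*1e3,q.fun)
state()
E
```

```text
side6 hole [337.3 206.3] [618.5  -9.1 162. ]
  mask centre [337. 206.] [ 6  7  5  3 14] [620.   -9.5 162. ]
scene6 hole [302.3 249.1] [623.8 -10.4 162. ]
  mask centre [301.5 248.5] [ 5  6  6  4 17] [621.1 -11.2 162. ]
w6 hole [398.3 250. ] [623.4  -8.9 162. ]
  mask centre [399.5 250. ] [  8   8  28  25 538] [623.4  -9.6 162. ]
side6 36 325 329 197 204
scene6 34 315 319 227 234
w6 344 308 333 273 292
shank [608.32735013  35.99478644] [-0.41884123 -0.74282534 -0.08693157]
t 11.87 tcp [618.   35.6 217.7] toolx yaw -3.35 z [-6.e-04  9.e-04 -1.e+00] F [-0.7  0.3 -1.3] w 0.0236
```

Request:
{"fn": "send_rows", "kwargs": {
  "deltas": [
    {"dx": 2,"dy": -20,"dz": 0,"rx": 0,"ry": 0,"rz": 0},
    {"dx": 4,"dy": -43.5,"dz": 0,"rx": 0,"ry": 0,"rz": 0},
    {"dx": 4,"dy": -43.5,"dz": -10,"rx": 0,"ry": 0,"rz": 0},
    {"dx": 4,"dy": -43.5,"dz": -18,"rx": 0,"ry": 0,"rz": 0},
    {"dx": 4,"dy": -43.5,"dz": -18,"rx": 0,"ry": 0,"rz": 0}
  ]
}}

```text
clock: 12.28
tcp_pos: [0.6211, -0.0081, 0.198]
orientation: [-3.14, 0.092, 0.005]
contact_force: [-0.5, 1.1, -2.2]
grip_width: 0.0239
gripper_force: 39.7
```

Request:
{"fn": "send_rows", "kwargs": {
  "deltas": [
    {"dx": 0,"dy": 0,"dz": 0,"rx": 0,"ry": 0,"rz": 0},
    {"dx": 0,"dy": 0,"dz": 0,"rx": 0,"ry": 0,"rz": 0},
    {"dx": 0,"dy": 0,"dz": 0,"rx": 0,"ry": 0,"rz": 0},
    {"dx": 0,"dy": 0,"dz": 0,"rx": 0,"ry": 0,"rz": 0}
  ]
}}

```text
clock: 12.62
tcp_pos: [0.6229, -0.0089, 0.2004]
orientation: [-3.14, 0.094, -0.001]
contact_force: [0.0, -1.0, -0.9]
grip_width: 0.0237
gripper_force: 39.7
```

```bash
python3 - <<'E'
from h import *
o=state(); t=np.array(o['tcp_pos'])
E=[]
for n in ('side','scene','wrist'):
    g=grab(n); w=cloud(g)
    m=(abs(w[...,0]-t[0])<.02)&(abs(w[...,1]-t[1])<.02)&(w[...,2]>.176)&(w[...,2]<.197)
    q=w[m]; a=np.median(q[:,:2],0); vd=a-g['p'][:2]; vd/=np.linalg.norm(vd); c=a+vd*.0052
    v,u=np.nonzero(m); print(n,len(q),'surface',(a*1e3).round(1),'axis',(c*1e3).round(1),'zmin',q[:,2].min(),'cols',u.min(),u.max())
    if n=='wrist':
        c=g['frame'].astype(int); mk=(abs(w[...,0]-.62)<.012)&(abs(w[...,1]+.0095)<.012)&(w[...,2]<.158); vv,uu=np.nonzero(mk); print('hole px',len(uu),(uu.min(),uu.max(),vv.min(),vv.max()) if len(uu) else '')
E
```

```text
t 12.62 tcp [622.9  -8.9 200.4] toolx yaw -3.42 z [ 8.e-04  2.e-04 -1.e+00] F [ 0.  -1.  -0.9] w 0.0237
side 37 surface [616.2  -5.8] axis [619.8  -9.5] zmin 0.1760460701866856 cols 335 339
scene 38 surface [624.6 -11.8] axis [619.8  -9.8] zmin 0.1763332089331422 cols 300 304
wrist 356 surface [627.4  -9.4] axis [622.2  -9.1] zmin 0.17604737840530787 cols 308 333
hole px 234 (np.int64(309), np.int64(334), np.int64(262), np.int64(278))
```

Request:
{"fn": "send_rows", "kwargs": {
  "deltas": [
    {"dx": 1,"dy": -0.3,"dz": -3,"rx": 0,"ry": 0,"rz": 0},
    {"dx": 1,"dy": -0.3,"dz": -6,"rx": 0,"ry": 0,"rz": 0},
    {"dx": 1,"dy": -0.3,"dz": -9,"rx": 0,"ry": 0,"rz": 0}
  ]
}}

```text
clock: 13.02
tcp_pos: [0.6236, -0.0101, 0.1905]
orientation: [3.14, -0.096, -0.0]
contact_force: [-0.1, 0.4, -0.6]
grip_width: 0.0236
gripper_force: 39.7
```

Request:
{"fn": "send_rows", "kwargs": {
  "deltas": [
    {"dx": 0,"dy": 0,"dz": -1,"rx": 0,"ry": 0,"rz": 0},
    {"dx": 0,"dy": 0,"dz": -2,"rx": 0,"ry": 0,"rz": 0},
    {"dx": 0,"dy": 0,"dz": -3,"rx": 0,"ry": 0,"rz": 0},
    {"dx": 0,"dy": 0,"dz": -4,"rx": 0,"ry": 0,"rz": 0},
    {"dx": 0,"dy": 0,"dz": -5,"rx": 0,"ry": 0,"rz": 0}
  ]
}}

```text
clock: 13.43
tcp_pos: [0.6237, -0.01, 0.1859]
orientation: [3.14, -0.095, 0.0]
contact_force: [0.0, -0.1, -0.9]
grip_width: 0.0235
gripper_force: 39.7
```

Nose should be about 3.5 mm below the cheek's top with no force; continuing gently.

Request:
{"fn": "send_rows", "kwargs": {
  "deltas": [
    {"dx": 0,"dy": 0,"dz": -1.5,"rx": 0,"ry": 0,"rz": 0},
    {"dx": 0,"dy": 0,"dz": -3,"rx": 0,"ry": 0,"rz": 0},
    {"dx": 0,"dy": 0,"dz": -4.5,"rx": 0,"ry": 0,"rz": 0},
    {"dx": 0,"dy": 0,"dz": -6,"rx": 0,"ry": 0,"rz": 0}
  ]
}}

```text
clock: 13.77
tcp_pos: [0.6236, -0.01, 0.1797]
orientation: [-3.14, 0.095, 0.0]
contact_force: [0.3, -0.5, -0.7]
grip_width: 0.0235
gripper_force: 39.7
```

Request:
{"fn": "send_rows", "kwargs": {
  "deltas": [
    {"dx": 0,"dy": 0,"dz": -1.5,"rx": 0,"ry": 0,"rz": 0},
    {"dx": 0,"dy": 0,"dz": -3,"rx": 0,"ry": 0,"rz": 0},
    {"dx": 0,"dy": 0,"dz": -4.5,"rx": 0,"ry": 0,"rz": 0}
  ]
}}

```text
clock: 14.02
tcp_pos: [0.6236, -0.01, 0.1752]
orientation: [3.14, -0.095, -0.0]
contact_force: [0.3, 0.2, -1.3]
grip_width: 0.0236
gripper_force: 39.7
```

Request:
{"fn": "send_rows", "kwargs": {
  "deltas": [
    {"dx": 0,"dy": 0,"dz": -2,"rx": 0,"ry": 0,"rz": 0},
    {"dx": 0,"dy": 0,"dz": -4,"rx": 0,"ry": 0,"rz": 0},
    {"dx": 0,"dy": 0,"dz": -6,"rx": 0,"ry": 0,"rz": 0}
  ]
}}

```text
clock: 14.27
tcp_pos: [0.6236, -0.01, 0.1692]
orientation: [-3.14, 0.095, 0.0]
contact_force: [0.7, -0.2, -0.9]
grip_width: 0.0237
gripper_force: 39.7
```

Request:
{"fn": "send_rows", "kwargs": {
  "deltas": [
    {"dx": 0,"dy": 0,"dz": -2,"rx": 0,"ry": 0,"rz": 0},
    {"dx": 0,"dy": 0,"dz": -4,"rx": 0,"ry": 0,"rz": 0},
    {"dx": 0,"dy": 0,"dz": -6,"rx": 0,"ry": 0,"rz": 0},
    {"dx": 0,"dy": 0,"dz": -8,"rx": 0,"ry": 0,"rz": 0}
  ]
}}

```text
clock: 14.6
tcp_pos: [0.6236, -0.01, 0.1612]
orientation: [3.14, -0.095, -0.0]
contact_force: [-0.3, -0.4, -0.4]
grip_width: 0.0238
gripper_force: 39.7
```

Request:
{"fn": "send_rows", "kwargs": {
  "deltas": [
    {"dx": 0,"dy": 0,"dz": -2,"rx": 0,"ry": 0,"rz": 0},
    {"dx": 0,"dy": 0,"dz": -4,"rx": 0,"ry": 0,"rz": 0},
    {"dx": 0,"dy": 0,"dz": -6,"rx": 0,"ry": 0,"rz": 0},
    {"dx": 0,"dy": 0,"dz": -8,"rx": 0,"ry": 0,"rz": 0}
  ]
}}

```text
clock: 14.93
tcp_pos: [0.6236, -0.01, 0.1532]
orientation: [3.14, -0.095, -0.0]
contact_force: [-0.4, -0.4, -0.4]
grip_width: 0.0233
gripper_force: 39.7
```

Request:
{"fn": "send_rows", "kwargs": {
  "deltas": [
    {"dx": 0,"dy": 0,"dz": -2,"rx": 0,"ry": 0,"rz": 0},
    {"dx": 0,"dy": 0,"dz": -4,"rx": 0,"ry": 0,"rz": 0},
    {"dx": 0,"dy": 0,"dz": -6,"rx": 0,"ry": 0,"rz": 0}
  ]
}}

```text
clock: 15.18
tcp_pos: [0.6236, -0.01, 0.1472]
orientation: [3.14, -0.095, 0.0]
contact_force: [0.8, 0.2, -1.1]
grip_width: 0.0239
gripper_force: 39.7
```

Request:
{"fn": "send_rows", "kwargs": {
  "deltas": [
    {"dx": 0,"dy": 0,"dz": -1,"rx": 0,"ry": 0,"rz": 0},
    {"dx": 0,"dy": 0,"dz": -2,"rx": 0,"ry": 0,"rz": 0}
  ]
}}

```text
clock: 15.35
tcp_pos: [0.6236, -0.01, 0.1453]
orientation: [3.14, -0.095, -0.0]
contact_force: [-1.3, -0.1, 1.7]
grip_width: 0.0236
gripper_force: 40.1
```

Request:
{"fn": "send_rows", "kwargs": {
  "deltas": [
    {"dx": 0,"dy": 0,"dz": -0.5,"rx": 0,"ry": 0,"rz": 0},
    {"dx": 0,"dy": 0,"dz": -1,"rx": 0,"ry": 0,"rz": 0}
  ]
}}

```text
clock: 15.52
tcp_pos: [0.6236, -0.01, 0.1448]
orientation: [3.14, -0.095, 0.0]
contact_force: [-2.0, -1.3, 4.2]
grip_width: 0.0237
gripper_force: 40.1
```

Request:
{"fn": "send_rows", "kwargs": {
  "deltas": [
    {"dx": 0,"dy": 0,"dz": -0.5,"rx": 0,"ry": 0,"rz": 0},
    {"dx": 0,"dy": 0,"dz": -0.5,"rx": 0,"ry": 0,"rz": 0},
    {"dx": 0,"dy": 0,"dz": -0.5,"rx": 0,"ry": 0,"rz": 0},
    {"dx": 0,"dy": 0,"dz": -0.5,"rx": 0,"ry": 0,"rz": 0}
  ]
}}

```text
clock: 15.85
tcp_pos: [0.6237, -0.01, 0.1443]
orientation: [3.14, -0.095, 0.0]
contact_force: [-3.8, -0.1, 4.5]
grip_width: 0.0236
gripper_force: 40.3
```

Request:
{"fn": "send_rows", "kwargs": {
  "deltas": [
    {"dx": 0,"dy": 0,"dz": 0,"rx": 0,"ry": 0,"rz": 0},
    {"dx": 0,"dy": 0,"dz": 0,"rx": 0,"ry": 0,"rz": 0},
    {"dx": 0,"dy": 0,"dz": 0,"rx": 0,"ry": 0,"rz": 0},
    {"dx": 0,"dy": 0,"dz": 0,"rx": 0,"ry": 0,"rz": 0},
    {"dx": 0,"dy": 0,"dz": 0,"rx": 0,"ry": 0,"rz": 0}
  ],
  "jaw": 55
}}

```text
clock: 16.27
tcp_pos: [0.6236, -0.01, 0.1436]
orientation: [-3.14, 0.095, 0.0]
contact_force: [-0.2, 0.1, -0.3]
grip_width: 0.0548
gripper_force: 0.0
```

Request:
{"fn": "send_rows", "kwargs": {
  "deltas": [
    {"dx": 0,"dy": 0,"dz": 15,"rx": 0,"ry": 0,"rz": 0},
    {"dx": 0,"dy": 0,"dz": 40,"rx": 0,"ry": 0,"rz": 0},
    {"dx": 0,"dy": 0,"dz": 75,"rx": 0,"ry": 0,"rz": 0},
    {"dx": 0,"dy": 0,"dz": 100,"rx": 0,"ry": 0,"rz": 0},
    {"dx": 0,"dy": 0,"dz": 100,"rx": 0,"ry": 0,"rz": 0}
  ]
}}

```text
clock: 16.68
tcp_pos: [0.6269, -0.0093, 0.25]
orientation: [-3.139, 0.095, -0.015]
contact_force: [0.3, 0.0, -0.3]
grip_width: 0.0552
gripper_force: 0.0
```

```bash
python3 - <<'E'
from h import *
state()
for n in ('wrist','scene','side'):
    g=grab(n); w=cloud(g)*1e3
    m=(abs(w[...,0]-622)<22)&(abs(w[...,1]+10)<22)&(w[...,2]>168)&(w[...,2]<218); q=w[m]
    t=q[q[:,2]>q[:,2].max()-6]; print(n,len(q),'top z',np.percentile(q[:,2],[50,98]).round(1),'xy',np.median(t,0).round(1))
    for z in range(170,206,6):
        k=q[(q[:,2]>=z)&(q[:,2]<z+6)]
        if len(k): print('  ',z,'y',np.percentile(k[:,1],[3,97]).round(1),'x',np.percentile(k[:,0],[3,97]).round(1))
E
```

```text
t 16.68 tcp [626.9  -9.3 250. ] toolx yaw -3.48 z [ 9.8e-03  5.0e-04 -1.0e+00] F [ 0.3  0.  -0.3] w 0.0552
wrist 2720 top z [205.7 207.4] xy [624.4  -9.6 206.2]
   170 y [-21.1   1. ] x [633.8 635.6]
   176 y [-24.1   3.4] x [628.4 635.6]
   182 y [-24.    4.5] x [628.5 635.6]
   188 y [-24.6   4.6] x [628.4 635.6]
   194 y [-24.6   5.7] x [617.  635.5]
   200 y [-21.4   2.1] x [612.4 635.3]
scene 226 top z [195.7 209.3] xy [624.5 -12.3 206.9]
   170 y [-24.   -2.2] x [624.3 634.9]
   176 y [-25.2   0.3] x [625.3 634.6]
   182 y [-27.2  -1.3] x [622.1 636.3]
   188 y [-27.1   2.7] x [620.6 635.1]
   194 y [-27.5   1.5] x [618.9 636.5]
   200 y [-23.6   1.4] x [609.2 635.4]
side 207 top z [193.6 207.2] xy [617.4  -8.9 204.7]
   170 y [-20.2   3.8] x [607.2 632.4]
   176 y [-15.9   5.5] x [607.3 633.2]
   182 y [-17.2   6.2] x [607.4 631.9]
   188 y [-18.1   5.5] x [607.1 625.6]
   194 y [-16.5   6.3] x [607.6 626.7]
   200 y [-21.    2.5] x [607.3 631.1]
```

The head top is at 206 mm, so the pin is seated, with both buttons out at ±15 mm. Handing in.

Request:
{"fn": "send_rows", "kwargs": {
  "deltas": [
    {"dx": 0,"dy": 0,"dz": 20,"rx": 0,"ry": 0,"rz": 0},
    {"dx": 0,"dy": 0,"dz": 20,"rx": 0,"ry": 0,"rz": 0},
    {"dx": 0,"dy": 0,"dz": 20,"rx": 0,"ry": 0,"rz": 0}
  ]
}}

```text
clock: 17.08
tcp_pos: [0.6236, -0.0099, 0.2632]
orientation: [-3.14, 0.095, 0.0]
contact_force: [-0.5, -0.4, 0.3]
grip_width: 0.055
gripper_force: 0.0
```

```bash
python3 -c "
from h import *
print(r.hand_in())"
```

```text
the job is handed in; nothing more can be done
None
```

I handed the job in at 17 s, and it returned no verdict. By force and depth readings, the carriage is home against its stop and the pin stands through the clevis with its flange seated (head top at 206 mm). Both buttons are out and the gripper is clear. My first push slid along the mast top because the fingertips sit about 35 mm higher than the stated tool geometry, so I lowered the fingers and pushed on the pad.

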